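Set a mount board in the marking jig

TASK

Set up the wooden marking jig for the next strip: slide the flat brown board lengthwise into the jig's slot until it is fully home against the stop, then swing the hold-down arm round so that it points straight out over the board. Finally lay the metal ruler flat on the jig, flush against the board's free end and reaching across its whole width. Leave the glue stick and the calculator where they are.

Things in the scene. Friction and masses are not known exactly. Their poses are not given: they have to be found in the camera images.
- jig: Fixed wooden marking jig. Base plate 200 mm wide (y), 6 mm thick, from x = -130 to +125 mm; origin on the desk under it; its -x side, open with a printed scale, faces the robot. At the far side a bridge (x = 46 to 122 mm, 95 mm wide, top 23.5 mm above the desk) covers a slot along x. With the board home, its centre is at x = 30, y = 0 and its free end at x = -50 mm.
- slot_mouth (a point): Middle of the slot's mouth on the base's top face (jig frame x = 46, y = 0, z = 6 mm); axes as the jig's, +x leads in. Slot 56.5 mm wide (mouth flared a little), 12.5 mm high from the base's top, closed at its far end by a stop at jig x = 110 mm.
- clamp (a joint): Steel hold-down arm that swings level about a vertical pivot on the bridge, at jig x = 55, y = 0 mm. 0 rad: points to the jig's -x, straight out over the board (end stop); grows counter-clockwise seen from above; 1.57: points to the jig's -y, off the board; at most 1.95. It stays where it is left.
- clamp_knob (a point): Middle of the top of the round black knob at the end of the hold-down arm: knob diameter 18 mm, from 34.5 to 60.5 mm above the desk, its axis 60 mm from the pivot. A rubber foot under it passes 1.5 mm above a board in the slot.
- board: Loose flat brown mount board 160 (x) x 54 (y) x 10 mm, lying on the desk, about 0.07 kg; origin at the centre of its underside, x along its length. Either end may go in first.
- board_mid (a point): Centre of the board's solid (5 mm above its underside); axes as the board's.
- ruler: Loose metal ruler 180 (x) x 44 (y) x 6 mm with a black grip rib along the middle of its top, 90 mm long, 14 mm wide, from 6 to 32 mm above its underside; about 0.12 kg; origin at the centre of its underside, x along its length. Either long edge may be used.
- ruler_mid (a point): Centre of the ruler's metal strip (3 mm above its underside); axes as the ruler's.
- glue_stick: Standing red and yellow glue stick, diameter 27, height 94 mm, origin at its foot. Leave it alone.
- calculator: Desk calculator 128 x 78 x 14 mm lying flat, origin at the centre of its underside. Leave it alone.

How it is judged:
By the outcome, as a careful person would: the job done as asked, in the order asked, and still so for the second after the job is handed in, with the robot touching nothing.
It also fails if it takes over 72 s, if anything falls off the work surface, if the arm or the gripper's body presses on something with over 40 N, if the wrist force passes 120 N, or if a joint passes its speed limit or range.

ROBOT

A 6-joint arm with a two-finger parallel gripper is mounted at the origin on a cart in front of the work surface, level with it; the furniture and walls round the work are solid. World frame = base frame: x ahead of the robot, y to its left, z up, the work surface at z = 0. Lengths are in mm, angles in degrees, forces in N, time in s.
With the tool pointing down it reaches from about 300 to 850 mm from the base axis. Payload 4.2 kg.
Tool frame: the origin (TCP) lies on the centre line of the jaws, within the pads' length; the fingertips stand 14 mm ahead of it and the grasp point (between the pads) lies 5 mm behind it; z points along the fingers, y is the line along which they close (so a half turn about z gives the same grasp; the last joint's range is limited). The gripper opens to 91 mm and grips with 3 to 60 N. Pads are 32 mm wide; open, the fingers measure 118 mm over their backs; the gripper's body (76 mm by 178 mm) begins 60 mm behind the grasp point.
Start: joints at [-39.477, 18.312, 89.639, -0, 72.044, -1.146], TCP at [451.066, -356.625, 227.976] pointing down, gripper open.
Joint ranges: [-177.97, 177.97], [-48.28, 115.42], [12.27, 149.76], [-77.06, 257.06], [2.81, 150.46], [-146.56, 146.56]. Speed limits (degrees/s): [147.25, 147.25, 180, 180, 180, 180].

INTERFACE

Orientations are given as [roll, pitch, yaw] about the fixed x, y, z axes, in that order (R = Rz(yaw) Ry(pitch) Rx(roll)).
In Python, from workcell import * gives the robot as it stands. The module is installed in compiled form; this text tells all that it offers.
- The arm moves only by the shell command python3 -m crank 'ROWS' [FORCE]. ROWS is JSON, a list of rows, each an object of numbers: "grip": the finger opening in m, from 0 to 0.0912; "x", "y", "z": the shift along the tool's x, y, z in m; "yaw": the turn about the tool's z in rad. In form: [{"grip": .., "x": .., "y": .., "z": .., "yaw": ..}, ...]. A call has exactly 5 rows; each row is the pose to reach, as a shift and turn from the pose commanded when the call began, along the tool's axes at that moment; what a row does not reach only later rows make up. A row lasts 1/12 s, in which the tool goes at most 41.7 mm and 7.16 degrees, less where a joint would pass 70% of its speed; a pose out of reach is approached as far as the arm can. A call with a gripper value outside its range is refused whole. The fingers move at their own pace and stop on an object; FORCE is the grip in N (left out, the last holds). Time passes only in rows, so rows that repeat a pose let the fingers close, or fill a call up. It gives the time, the measured TCP pose, the force, the opening and the grip force at its end, in the units of the state.
- state(): the state, without advancing time (a new reading comes with each control period).
- grab_frame(name): name is "scene" or "top"; returns the picture (384x512x3 uint8, red, green, blue); there is no depth.
- camera_model(name): a dict with "intrinsics" (3x3 intrinsics, pixels), "R" (3x3) and "t" (3): a world point X has camera coordinates R X + t. Camera axes: x right, y down, z forward; pixel columns grow to the right and rows downward; lengths in mm; the calibration is good to about 2 mm. A picture is of the moment at which its call begins. camera_model takes no time and is no camera call.
- job_done(): hands the job in; it is judged then, once.
The state is a dict: "time_s": time; "qpos": joint angles; "qvel": joint speeds; "effort": joint torques, N m; "ee_pos": TCP position; "ee_rot": TCP orientation; "force": force on the tool from outside, world axes, zero at the start; "torque": the same for the moment, N m; "gripper_width": finger opening in mm; "gripper_force": force on a finger pad.
Only numpy, scipy, OpenCV 4.12 (cv2) and the standard library are available. Lean on these libraries where they do the work, as an engineer would, in place of code of your own. Each camera call takes 0.05 s, during which the arm holds its last target. There are 200 camera calls.

## Working session

There is one attempt and no reset: what is moved stays moved. The work goes in short steps, Python scripts to look and compute and a shell command to move; the robot and the scene stay as the last step left them, time stands still between calls to the robot, and variables do not carry over. Pictures are saved under pics/ and viewed, at most 10 in all, crops included, and the job is handed in when it is done.

```bash
mkdir -p pics; python3 - <<'E'
from workcell import *
import cv2,numpy as np
np.set_printoptions(precision=2,suppress=True)
for n in("top","scene"):
    cv2.imwrite(f"pics/{n}0.png",cv2.resize(grab_frame(n)[:,:,::-1],(800,600),interpolation=cv2.INTER_CUBIC))
    c=camera_model(n);print(n,c["intrinsics"],c["R"],c["t"])
s=state();print(s["ee_pos"],s["ee_rot"],s["time_s"])
E
```

```text
top [[427.12   0.   258.92]
 [  0.   427.12 190.54]
 [  0.     0.     1.  ]] [[ 0.01 -1.   -0.01]
 [-1.   -0.01 -0.05]
 [ 0.05  0.01 -1.  ]] [  -9.15  503.81 1425.46]
scene [[451.64   0.   252.73]
 [  0.   451.64 182.52]
 [  0.     0.     1.  ]] [[ 1.   -0.05 -0.01]
 [-0.04 -0.57 -0.82]
 [ 0.04  0.82 -0.57]] [-515.55   43.97 1395.33]
[ 450.71 -356.35  227.21] [-179.91   -0.     51.67] 0.1
```

View pics/top0.png

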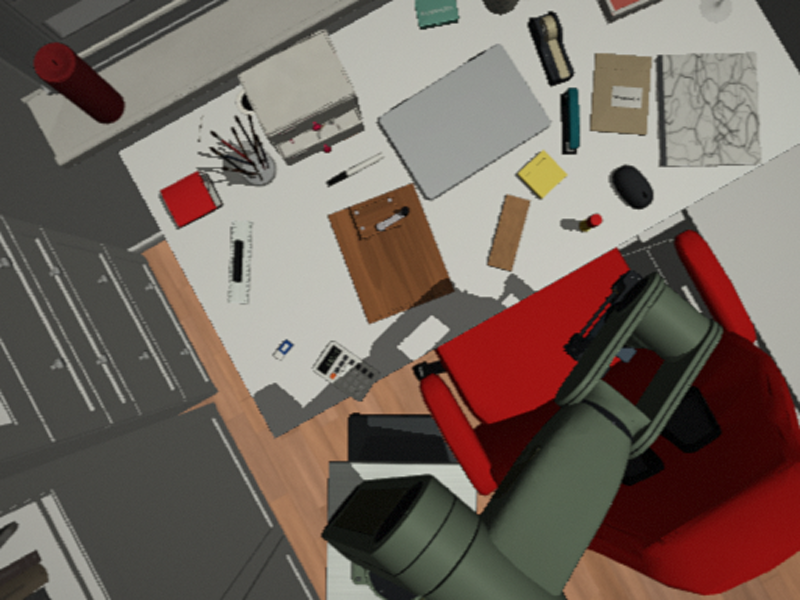

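View pics/scene0.png

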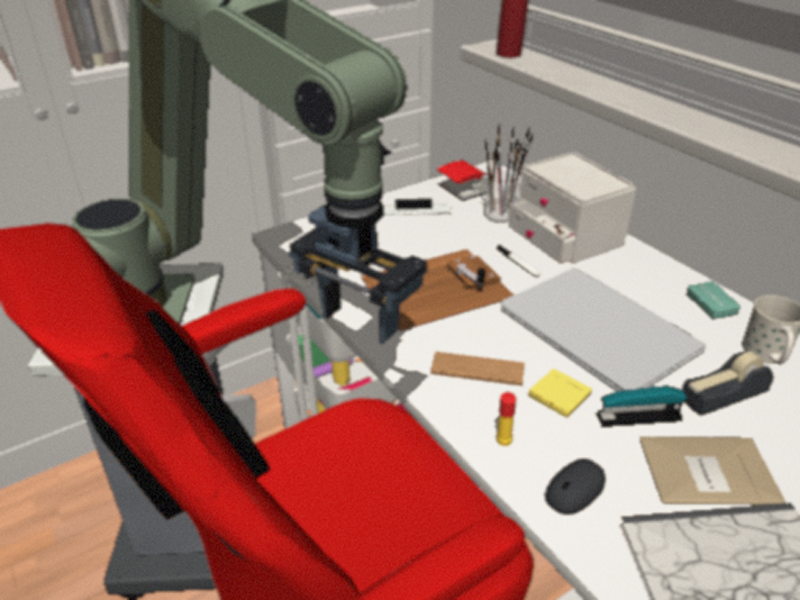

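The top view (800x600) shows the jig with corners near (328,215), (410,185), (453,292) and (370,323), and the clamp knob near (405,212). The board is near (508,232), the ruler's rib near (237,260), the glue stick at (590,220) and the calculator at (343,370). Next I'll measure these with sub-pixel fits.

```bash
cat > h.py <<'E'
from workcell import *
import cv2,numpy as np
np.set_printoptions(precision=2,suppress=True)
def cam(n):
    c=camera_model(n);return [np.array(c[k]) for k in("intrinsics","R","t")]
def unproj(n,px,z):
    K,R,t=cam(n);C=-R.T@t
    px=np.atleast_2d(px).astype(float)
    d=(R.T@np.linalg.inv(K)@np.c_[px,np.ones(len(px))].T).T
    return (C+d*((z-C[2])/d[:,2])[:,None])[:,:2]
def proj(n,X):
    K,R,t=cam(n);p=(K@(R@np.atleast_2d(X).astype(float).T+t[:,None])).T
    return p[:,:2]/p[:,2:]
def comp(mask,seed):
    nl,l=cv2.connectedComponents(mask.astype(np.uint8));m=(l==l[seed[1],seed[0]])&mask
    return m
def rect(n,m,z):
    # metric rectangle from a mask: moments of unprojected pixels
    ys,xs=np.nonzero(m);P=unproj(n,np.c_[xs,ys],z)
    c=P.mean(0);w,v=np.linalg.eigh(np.cov((P-c).T))
    a=v[:,1];return c,np.degrees(np.arctan2(a[1],a[0]))%180,np.sqrt(12*w[::-1])
E
python3 - <<'E'
from h import *
f=grab_frame("top");np.save("top.npy",f);s=grab_frame("scene");np.save("scene.npy",s)
h=cv2.cvtColor(f,cv2.COLOR_RGB2HSV);S=.64
print([h[int(y*S),int(x*S)] for x,y in((508,232),(390,260),(237,260),(232,230),(200,230),(440,290))])
br=(h[...,0]<20)&(h[...,1]>75)
b=comp(br,(int(508*S),int(232*S)));print("board",b.sum(),rect("top",b,10))
j=comp(br,(int(390*S),int(270*S)));print("jig",j.sum(),rect("top",j,6))
k=(h[...,2]<80);r=comp(k,(int(237*S),int(260*S)));print("rib",r.sum(),rect("top",r,32))
cr=f[110:215,130:345][:,:,::-1]
cv2.imwrite("pics/c1.png",cv2.resize(cr,(798,390),interpolation=cv2.INTER_CUBIC))
E
```

```text
[array([ 14, 130, 131], dtype=uint8), array([ 12, 159, 101], dtype=uint8), array([105,  34,  15], dtype=uint8), array([ 41,  14, 145], dtype=uint8), array([ 30,  10, 187], dtype=uint8), array([ 13, 164,  53], dtype=uint8)]
board 736 (array([ 648.67, -224.  ]), np.float64(165.34051334245893), array([159.15,  53.09]))
jig 4235 (array([599.1 ,  29.93]), np.float64(22.788109558086234), array([253.51, 199.71]))
rib 151 (array([576.86, 355.74]), np.float64(178.9964206312761), array([88.72, 19.11]))
```

View pics/c1.png

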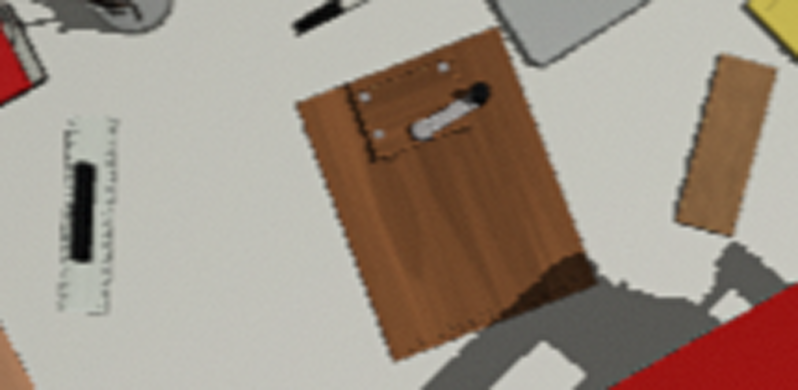

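The crop shows the board near (726,145), the ruler rib at (84,212), the pivot at (422,130) and the knob at (480,93), which puts the clamp slightly past 1.57 rad. Next I'll refine the jig fit and work out the first moves.

```bash
cat >> h.py <<'E'
def delta(p,yaw):
    "shift in tool axes (m) and tool yaw (rad) to reach world p mm, tool x at world yaw deg"
    s=state();R=cv2.Rodrigues(np.zeros(3))[0]
    y=np.radians(s["ee_rot"][2]);tx=np.array([np.cos(y),np.sin(y),0]);ty=np.array([np.sin(y),-np.cos(y),0])
    d=(np.array(p)-s["ee_pos"])/1000
    dy=(yaw-s["ee_rot"][2]+180)%360-180
    return np.round([d@tx,d@ty,-d[2],-np.radians(dy)],4)
def jigfit(f):
    h=cv2.cvtColor(f,cv2.COLOR_RGB2HSV);br=((h[...,0]<20)&(h[...,1]>75))
    m=comp(br,(250,172)).astype(np.uint8);c=cv2.findContours(m,0,1)[0];hull=cv2.convexHull(max(c,key=len))
    hm=np.zeros_like(m);cv2.fillPoly(hm,[hull],1)
    c,a,d=rect("top",hm>0,6);return c,a,d
E
python3 - <<'E'
from h import *
f=np.load("top.npy");c,a,d=jigfit(f);print(c,a,d)
ar=np.radians(a);o=c+2.5*np.array([np.cos(ar),np.sin(ar)]);print("origin",o)
Rj=np.array([[np.cos(ar),-np.sin(ar)],[np.sin(ar),np.cos(ar)]])
pv=o+Rj@[55,0];print("pivot px",proj("top",[*pv,30]),"seen",130+422/3.712,110+130/3.712)
kn=unproj("top",[[130+481/3.712,110+92/3.712]],60)[0];k=Rj.T@(kn-o);print("knob",kn,k,np.arctan2(-k[1],55-k[0]))
b=np.array([648.67,-224]);u=np.array([np.cos(np.radians(-14.7)),np.sin(np.radians(-14.7))])
g=b-30*u;print("grasp",g,delta([*g,100],-14.7))
# scene check of board
s=np.load("scene.npy");h=cv2.cvtColor(s,cv2.COLOR_RGB2HSV);br=(h[...,0]<20)&(h[...,1]>75)
m=comp(br,(int(478*.64),int(368*.64)));print(m.sum(),rect("scene",m,10))
E
```

```text
[601.2  30.2] 21.859948547464768 [256.21 201.04]
origin [603.53  31.13]
pivot px [[243.36 145.  ]] seen 243.68534482758622 145.02155172413794
knob [684.23  -2.39] [ 62.42 -61.16] 1.6915716835442338
grasp [ 619.65 -216.39] [0.21 0.05 0.13 1.16]
797 (array([ 647.2 , -232.23]), np.float64(165.37994772682504), array([154.96,  56.31]))
```

```bash
cat >> h.py <<'E'
from scipy.ndimage import map_coordinates
from scipy.optimize import least_squares
def refine(n,f,c,a,L,W,z,edges=("+x","-x","+y","-y"),ch=None,rng=9):
    "fit rectangle pose to image edges (saturation step) at height z"
    I=cv2.cvtColor(f,cv2.COLOR_RGB2HSV)[...,1].astype(float) if ch is None else ch
    for it in range(3):
        t=np.radians(a);R=np.array([[np.cos(t),-np.sin(t)],[np.sin(t),np.cos(t)]]);A=[]
        q=np.arange(-rng,rng+.1,.5)
        for e in edges:
            ax=0 if e[1]=="x" else 1;sg=1 if e[0]=="+" else -1
            l=(W if ax==0 else L)/2*.88
            for s in np.linspace(-l,l,40):
                P=np.zeros((len(q),2));P[:,ax]=sg*[L,W][ax]/2+q*sg;P[:,1-ax]=s
                px=proj(n,np.c_[c+P@R.T,np.full(len(q),z)])
                v=map_coordinates(I,[px[:,1],px[:,0]],order=1)
                g=np.abs(np.gradient(v));g[g<.4*g.max()]=0
                if g.max()<6: continue
                A.append((ax,sg,s,(q*g).sum()/g.sum()))
        # offset along normal: sg*off = d_ax + rot term
        def res(p): return [sg*o-(p[ax]+(p[2]*s*(-1 if ax==0 else 1))) - sg*p[3+ax] for ax,sg,s,o in A]
        r=least_squares(res,[0,0,0,0,0],loss="soft_l1");c=c+R@r.x[:2];a+=np.degrees(r.x[2])
    return c,a,r.x[3:],np.sqrt(np.mean(r.fun**2)),len(A)
E
python3 - <<'E'
from h import *
f=np.load("top.npy");s=np.load("scene.npy")
r=refine("top",f,np.array([600.,30.]),22.3,255,200,6);print("jig",r)
t=np.radians(r[1]);print("origin",r[0]+2.5*np.array([np.cos(t),np.sin(t)]))
print("jig",refine("top",f,np.array([600.,30.]),22.3,255,200,6,edges=("+y","-y","+x")))
print("board",refine("top",f,np.array([648.,-224.]),-14.6,160,54,10))
print("board s",refine("scene",s,np.array([648.,-228.]),-14.6,160,54,10,edges=("+y","+x","-x")))
E
python3 -m crank '[{"grip":0.0912,"x":0.04,"y":0.01,"z":0.026,"yaw":0.12},{"grip":0.0912,"x":0.08,"y":0.02,"z":0.05,"yaw":0.24},{"grip":0.0912,"x":0.11,"y":0.03,"z":0.065,"yaw":0.36},{"grip":0.0912,"x":0.15,"y":0.04,"z":0.08,"yaw":0.48},{"grip":0.0912,"x":0.18,"y":0.045,"z":0.1,"yaw":0.6}]' 20
```

```text
jig (array([601.7 ,  30.31]), np.float64(21.760071511290775), array([-1.16, -1.48]), np.float64(0.35949729095235206), 160)
origin [604.02  31.24]
jig (array([599.21,  29.33]), np.float64(21.699972469908566), array([ 1.51, -1.5 ]), np.float64(0.3603053848915662), 120)
board (array([ 649.14, -224.01]), np.float64(-14.601064597659384), array([-0.39, -0.39]), np.float64(0.30651360854271326), 160)
board s (array([ 645.02, -237.13]), np.float64(-14.748885873113206), array([-1.69,  0.  ]), np.float64(0.26120715380353426), 68)
time_s: 0.62
ee_pos: [598.2, -244.3, 129.5]
ee_rot: [179.9, -0.1, 16.9]
force: [0.5, -0.8, 0.1]
gripper_width: 91.4
gripper_force: 0.0
```

```bash
python3 - <<'E'
from h import *
u=np.array([np.cos(np.radians(-14.6)),np.sin(np.radians(-14.6))]);g=np.array([649.1,-224])-30*u
print(g,delta([*g,60],-14.6))
E
```

```text
[ 620.07 -216.44] [ 0.03 -0.02  0.07  0.55]
```

```bash
sed -i 's/precision=2/precision=4/' h.py
python3 -m crank '[{"grip":0.0912,"x":0.01,"y":-0.005,"z":0.02,"yaw":0.12},{"grip":0.0912,"x":0.02,"y":-0.01,"z":0.04,"yaw":0.24},{"grip":0.0912,"x":0.03,"y":-0.02,"z":0.06,"yaw":0.36},{"grip":0.0912,"x":0.03,"y":-0.02,"z":0.07,"yaw":0.48},{"grip":0.0912,"x":0.03,"y":-0.02,"z":0.07,"yaw":0.55}]' 20
python3 - <<'E'
from h import *
print(delta([620.07,-216.44,17],-14.6))
E
```

```text
time_s: 1.03
ee_pos: [617.2, -215.4, 55.9]
ee_rot: [-180.0, 0.4, -14.4]
force: [-0.4, 0.1, -0.1]
gripper_width: 91.2
gripper_force: 0.0
[0.0031 0.0003 0.0389 0.003 ]
```

```bash

python3 -m crank '[{"grip":0.0912,"x":0.002,"y":0,"z":0.01,"yaw":0.003},{"grip":0.0912,"x":0.002,"y":0,"z":0.02,"yaw":0.003},{"grip":0.0912,"x":0.002,"y":0,"z":0.03,"yaw":0.003},{"grip":0.0912,"x":0.002,"y":0,"z":0.038,"yaw":0.003},{"grip":0.0912,"x":0.002,"y":0,"z":0.038,"yaw":0.003}]' 20
python3 -m crank '[{"grip":0.04},{"grip":0.04},{"grip":0.04},{"grip":0.04},{"grip":0.04}]' 30
python3 -m crank '[{"grip":0.04},{"grip":0.04},{"grip":0.04},{"grip":0.04},{"grip":0.04}]' 30
python3 - <<'E'
from h import *
f=grab_frame("top");cv2.imwrite("pics/t2.png",cv2.resize(f[110:260,200:400][:,:,::-1],(800,600),interpolation=cv2.INTER_CUBIC))
E
```

```text
time_s: 1.45
ee_pos: [619.1, -217.2, 19.1]
ee_rot: [-180.0, 0.2, -14.4]
force: [0.3, 0.4, -0.4]
gripper_width: 91.1
gripper_force: 0.0validation failed for argument at $[0]...
validation failed for argument at $[0]...
```

View pics/t2.png

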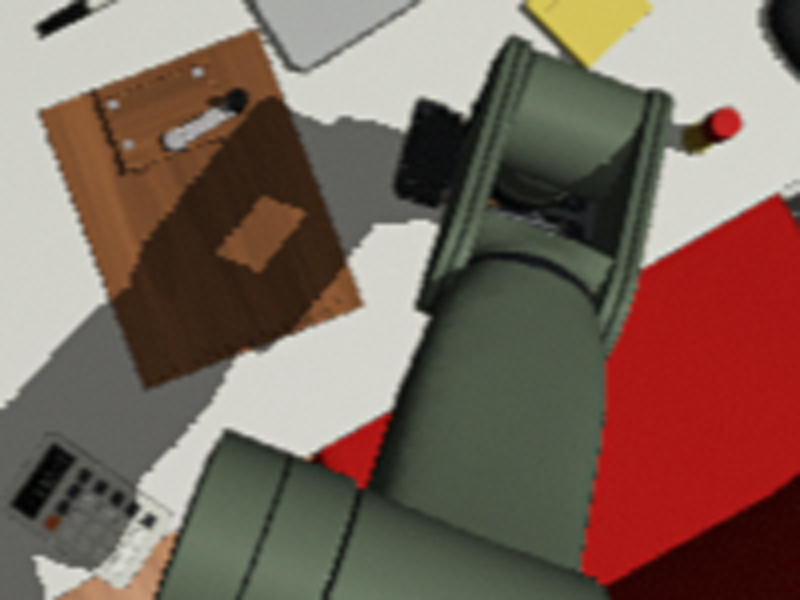

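The arm hides the board in this view; the glue stick at (722,125) is well clear of it. The two close calls were refused because every row needs all five keys, so I'll send them again in full.

```bash

python3 -m crank '[{"grip":0.04,"x":0,"y":0,"z":0,"yaw":0},{"grip":0.04,"x":0,"y":0,"z":0,"yaw":0},{"grip":0.04,"x":0,"y":0,"z":0,"yaw":0},{"grip":0.04,"x":0,"y":0,"z":0,"yaw":0},{"grip":0.04,"x":0,"y":0,"z":0,"yaw":0}]' 30
python3 -m crank '[{"grip":0.04,"x":0,"y":0,"z":0,"yaw":0},{"grip":0.04,"x":0,"y":0,"z":0,"yaw":0},{"grip":0.04,"x":0,"y":0,"z":0,"yaw":0},{"grip":0.04,"x":0,"y":0,"z":0,"yaw":0},{"grip":0.04,"x":0,"y":0,"z":0,"yaw":0}]' 30
python3 - <<'E'
from h import *
s=state();b=np.array([649.14,-224.01]);a=np.radians(s["ee_rot"][2]);d=b-s["ee_pos"][:2]
print(s["ee_pos"],s["ee_rot"],"board in tool x,y",d@[np.cos(a),np.sin(a)],d@[np.sin(a),-np.cos(a)])
E
```

```text
time_s: 1.92
ee_pos: [620.9, -217.7, 22.0]
ee_rot: [180.0, -0.1, -14.4]
force: [0.9, 0.0, 0.4]
gripper_width: 60.7
gripper_force: 0.0
time_s: 2.33
ee_pos: [620.8, -217.6, 21.9]
ee_rot: [180.0, -0.0, -14.4]
force: [-0.6, -0.1, 1.9]
gripper_width: 53.5
gripper_force: 30.0
[ 620.7868 -217.6212   21.8653] [179.9931  -0.0278 -14.3894] board in tool x,y 29.051421549423157 -0.8577083884200652
```

```bash

python3 -m crank '[{"grip":0.07,"x":0,"y":0,"z":0,"yaw":0},{"grip":0.07,"x":0,"y":0,"z":0,"yaw":0},{"grip":0.07,"x":0,"y":0,"z":0.003,"yaw":0},{"grip":0.07,"x":0,"y":0,"z":0.005,"yaw":0},{"grip":0.07,"x":0,"y":0,"z":0.005,"yaw":0}]' 30
python3 -m crank '[{"grip":0.04,"x":0,"y":0,"z":0,"yaw":0},{"grip":0.04,"x":0,"y":0,"z":0,"yaw":0},{"grip":0.04,"x":0,"y":0,"z":0,"yaw":0},{"grip":0.04,"x":0,"y":0,"z":0,"yaw":0},{"grip":0.04,"x":0,"y":0,"z":0,"yaw":0}]' 30
python3 -m crank '[{"grip":0.04,"x":0,"y":0,"z":-0.01,"yaw":0},{"grip":0.04,"x":0,"y":0,"z":-0.02,"yaw":0},{"grip":0.04,"x":0,"y":0,"z":-0.03,"yaw":0},{"grip":0.04,"x":0,"y":0,"z":-0.03,"yaw":0},{"grip":0.04,"x":0,"y":0,"z":-0.03,"yaw":0}]' 30
python3 - <<'E'
from h import *
a=np.radians(21.76);o=np.array([604.0,31.2]);u=np.array([np.cos(a),np.sin(a)])
p=o+u*(-42-29);print(p,delta([*p,50],21.76))
E
```

```text
time_s: 2.75
ee_pos: [620.1, -217.4, 15.7]
ee_rot: [-180.0, 0.1, -14.4]
force: [-0.2, 0.0, 0.6]
gripper_width: 70.2
gripper_force: 0.0
time_s: 3.17
ee_pos: [620.6, -217.6, 16.5]
ee_rot: [180.0, -0.0, -14.4]
force: [1.1, -0.8, -0.5]
gripper_width: 53.8
gripper_force: 30.0
time_s: 3.58
ee_pos: [621.4, -217.8, 48.1]
ee_rot: [180.0, -0.2, -14.4]
force: [-0.1, 0.1, -0.5]
gripper_width: 53.4
gripper_force: 30.0
[538.0591   4.8789] [-0.1361 -0.195  -0.0019 -0.631 ]
```

```bash

python3 -m crank '[{"grip":0.04,"x":-0.03,"y":-0.01,"z":0,"yaw":-0.05},{"grip":0.04,"x":-0.06,"y":-0.02,"z":0,"yaw":-0.12},{"grip":0.04,"x":-0.09,"y":-0.04,"z":0,"yaw":-0.2},{"grip":0.04,"x":-0.115,"y":-0.06,"z":0,"yaw":-0.28},{"grip":0.04,"x":-0.13,"y":-0.08,"z":0,"yaw":-0.35}]' 30
python3 -m crank '[{"grip":0.04,"x":0,"y":0,"z":0,"yaw":0},{"grip":0.04,"x":0,"y":0,"z":0,"yaw":0},{"grip":0.04,"x":0,"y":0,"z":0,"yaw":0},{"grip":0.04,"x":0,"y":0,"z":0,"yaw":0},{"grip":0.04,"x":0,"y":0,"z":0,"yaw":0}]' 30
python3 - <<'E'
from h import *
a=np.radians(21.76);o=np.array([604.0,31.2]);u=np.array([np.cos(a),np.sin(a)])
p=o+u*(-42-29);print(p,delta([*p,50],21.76))
E
```

```text
time_s: 4.0
ee_pos: [510.9, -106.4, 46.1]
ee_rot: [-179.9, 0.2, 5.8]
force: [0.7, 1.4, -1.3]
gripper_width: 53.7
gripper_force: 30.0
time_s: 4.42
ee_pos: [515.4, -108.7, 46.5]
ee_rot: [180.0, -0.0, 5.6]
force: [-0.2, -0.3, -0.3]
gripper_width: 53.5
gripper_force: 30.0
[538.0591   4.8789] [ 0.0336 -0.1108 -0.0035 -0.2823]
```

```bash

python3 -m crank '[{"grip":0.04,"x":0.007,"y":-0.025,"z":0,"yaw":-0.07},{"grip":0.04,"x":0.014,"y":-0.05,"z":0,"yaw":-0.14},{"grip":0.04,"x":0.02,"y":-0.075,"z":0,"yaw":-0.21},{"grip":0.04,"x":0.028,"y":-0.1,"z":0,"yaw":-0.28},{"grip":0.04,"x":0.0336,"y":-0.111,"z":0,"yaw":-0.282}]' 30
python3 -m crank '[{"grip":0.04,"x":0,"y":0,"z":0.005,"yaw":0},{"grip":0.04,"x":0,"y":0,"z":0.01,"yaw":0},{"grip":0.04,"x":0,"y":0,"z":0.015,"yaw":0},{"grip":0.04,"x":0,"y":0,"z":0.02,"yaw":0},{"grip":0.04,"x":0,"y":0,"z":0.022,"yaw":0}]' 30
python3 -m crank '[{"grip":0.04,"x":0,"y":0,"z":0,"yaw":0},{"grip":0.04,"x":0,"y":0,"z":0,"yaw":0},{"grip":0.04,"x":0,"y":0,"z":0,"yaw":0},{"grip":0.04,"x":0,"y":0,"z":0,"yaw":0},{"grip":0.04,"x":0,"y":0,"z":0,"yaw":0}]' 30
python3 - <<'E'
from h import *
f=grab_frame("scene");cv2.imwrite("pics/s3.png",cv2.resize(f[120:270,180:380][:,:,::-1],(800,600),interpolation=cv2.INTER_CUBIC))
f=grab_frame("top");np.save("top3.npy",f);cv2.imwrite("pics/t3.png",cv2.resize(f[110:215,180:320][:,:,::-1],(800,600),interpolation=cv2.INTER_CUBIC))
print(delta([538.06,4.88,24],21.76))
E
```

```text
time_s: 4.83
ee_pos: [537.8, 7.7, 46.4]
ee_rot: [-180.0, -0.0, 21.9]
force: [0.4, 0.3, -0.1]
gripper_width: 53.4
gripper_force: 30.0
time_s: 5.25
ee_pos: [536.2, 4.9, 23.4]
ee_rot: [-180.0, 0.1, 21.7]
force: [-0.7, -0.3, -1.0]
gripper_width: 53.9
gripper_force: 30.0
time_s: 5.67
ee_pos: [537.3, 5.9, 24.8]
ee_rot: [180.0, -0.0, 21.8]
force: [0.2, -0.7, -0.3]
gripper_width: 53.7
gripper_force: 30.0
[0.0003 0.0014 0.0008 0.001 ]
```

View pics/t3.png

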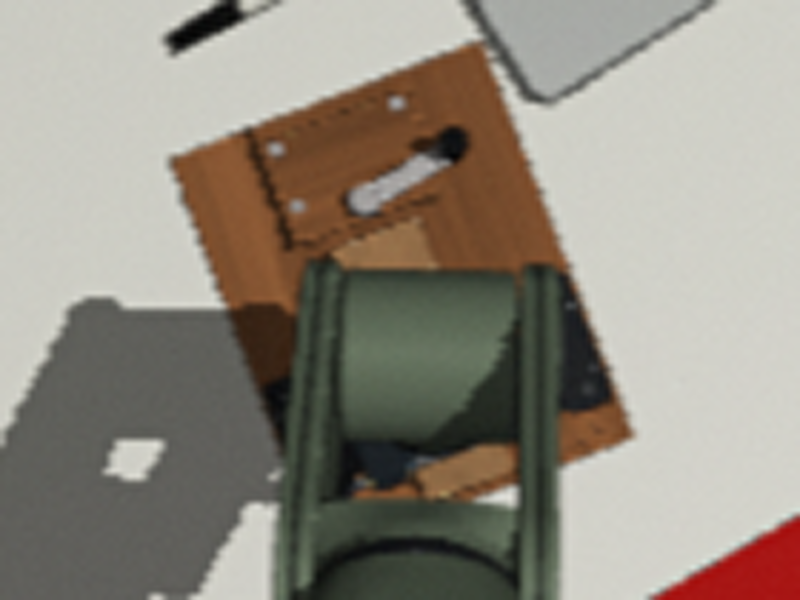

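View pics/s3.png

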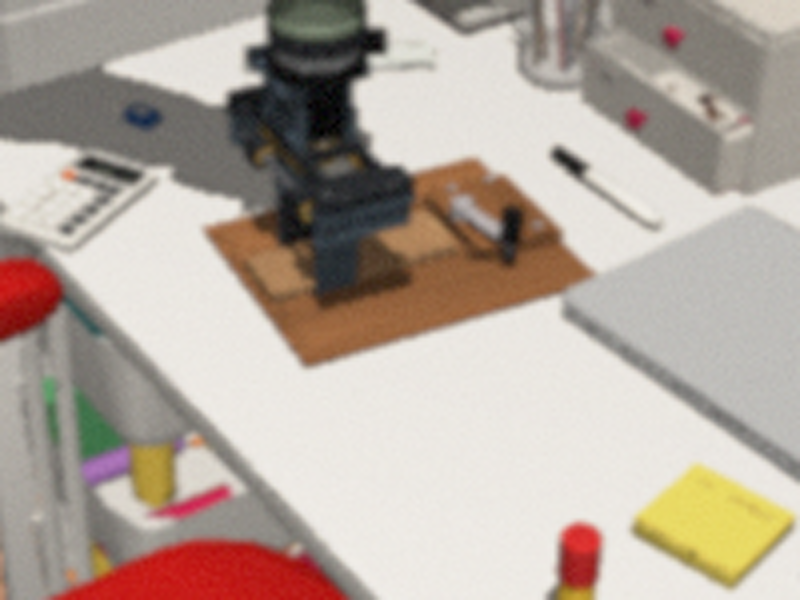

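Top view: the board's leading right corner is at (418,218), just short of the bridge mouth, and its right edge runs to (437,268). In the scene view the board lies in the jaws, aligned in front of the bridge. Next I'll check the lateral offset.

```bash
python3 - <<'E'
from h import *
a=np.radians(21.76);o=np.array([604.0,31.2]);R=np.array([[np.cos(a),-np.sin(a)],[np.sin(a),np.cos(a)]])
J=lambda px,z:(unproj("top",px,z)-o)@R
k=5.714
print(J([[180+418/k,110+218/k],[180+437/k,110+268/k]],17))
print("pivot",J([[180+362/k,110+200/k]],28),"bridge left",J([[180+247/k,110+135/k],[180+287/k,110+243/k]],23.5))
# subpixel: board right edge via saturation/value profile along jig y
f=np.load("top3.npy").astype(float)
for x in (20,24,28,32):
    y=np.arange(-40,-12,.5);P=np.c_[np.full(len(y),x),y]@R.T+o
    px=proj("top",np.c_[P,np.full(len(y),17)]);v=map_coordinates(f[...,1],[px[:,1]-.0,px[:,0]],order=1)
    g=np.abs(np.gradient(v));g[g<.4*g.max()]=0;print(x,(y*g).sum()/g.sum(),g.max())
s=state();print((np.array(s["ee_pos"][:2])-o)@R,s["ee_rot"])
E
```

```text
[[ 34.7696 -26.9302]
 [  3.1004 -26.7968]]
pivot [[54.8413  0.2094]] bridge left [[115.7884  49.5934]
 [ 47.6584  50.2815]]
20 -25.094303112490643 2.9957623369518203
24 -25.870526366546464 2.8611773066654678
28 -25.061063381795403 3.2992298289555038
32 -25.027270420900948 3.711500158100158
[-71.3479   1.3786] [179.9847  -0.026   21.8197]
```

```bash

python3 -m crank '[{"grip":0.04,"x":0,"y":0.0012,"z":0.0013,"yaw":0},{"grip":0.04,"x":0.004,"y":0.0012,"z":0.0013,"yaw":0},{"grip":0.04,"x":0.008,"y":0.0012,"z":0.0013,"yaw":0},{"grip":0.04,"x":0.012,"y":0.0012,"z":0.0013,"yaw":0},{"grip":0.04,"x":0.015,"y":0.0012,"z":0.0013,"yaw":0}]' 12
python3 -m crank '[{"grip":0.04,"x":0.002,"y":0,"z":0,"yaw":0},{"grip":0.04,"x":0.005,"y":0,"z":0,"yaw":0},{"grip":0.04,"x":0.008,"y":0,"z":0,"yaw":0},{"grip":0.04,"x":0.01,"y":0,"z":0,"yaw":0},{"grip":0.04,"x":0.012,"y":0,"z":0,"yaw":0}]' 12
```

```text
time_s: 6.18
ee_pos: [552.3, 10.7, 23.3]
ee_rot: [180.0, -0.0, 21.8]
force: [0.1, 0.4, -0.9]
gripper_width: 53.8
gripper_force: 12.0
time_s: 6.6
ee_pos: [562.8, 15.0, 23.2]
ee_rot: [180.0, -0.0, 21.8]
force: [0.0, 0.3, -1.2]
gripper_width: 54.0
gripper_force: 12.0
```

```bash

python3 -m crank '[{"grip":0.04,"x":0.005,"y":0,"z":0,"yaw":0},{"grip":0.04,"x":0.01,"y":0,"z":0,"yaw":0},{"grip":0.04,"x":0.015,"y":0,"z":0,"yaw":0},{"grip":0.04,"x":0.02,"y":0,"z":0,"yaw":0},{"grip":0.04,"x":0.025,"y":0,"z":0,"yaw":0}]' 12
python3 -m crank '[{"grip":0.04,"x":0.003,"y":0,"z":0,"yaw":0},{"grip":0.04,"x":0.006,"y":0,"z":0,"yaw":0},{"grip":0.04,"x":0.009,"y":0,"z":0,"yaw":0},{"grip":0.04,"x":0.012,"y":0,"z":0,"yaw":0},{"grip":0.04,"x":0.015,"y":0,"z":0,"yaw":0}]' 12
python3 -m crank '[{"grip":0.04,"x":0.001,"y":0,"z":0,"yaw":0},{"grip":0.04,"x":0.003,"y":0,"z":0,"yaw":0},{"grip":0.04,"x":0.005,"y":0,"z":0,"yaw":0},{"grip":0.04,"x":0.007,"y":0,"z":0,"yaw":0},{"grip":0.04,"x":0.008,"y":0,"z":0,"yaw":0}]' 12
python3 - <<'E'
from h import *
a=np.radians(21.76);o=np.array([604.0,31.2]);R=np.array([[np.cos(a),-np.sin(a)],[np.sin(a),np.cos(a)]])
s=state();print((np.array(s["ee_pos"][:2])-o)@R,s["force"])
E
```

```text
time_s: 7.02
ee_pos: [586.4, 24.5, 23.3]
ee_rot: [180.0, -0.0, 21.8]
force: [-0.1, -0.2, -0.6]
gripper_width: 54.0
gripper_force: 12.0
time_s: 7.43
ee_pos: [599.9, 29.9, 23.2]
ee_rot: [180.0, 0.0, 21.8]
force: [0.3, -0.5, -0.7]
gripper_width: 53.9
gripper_force: 12.0
time_s: 7.85
ee_pos: [605.1, 32.0, 22.7]
ee_rot: [-180.0, 0.3, 21.8]
force: [-5.7, -3.5, 0.3]
gripper_width: 54.0
gripper_force: 12.0
[1.3272 0.3259] [-5.6985 -3.5466  0.2905]
```

```bash

python3 -m crank '[{"grip":0.04,"x":0.001,"y":0,"z":0,"yaw":0},{"grip":0.04,"x":0.002,"y":0,"z":0,"yaw":0},{"grip":0.04,"x":0.003,"y":0,"z":0,"yaw":0},{"grip":0.04,"x":0.004,"y":0,"z":0,"yaw":0},{"grip":0.04,"x":0.004,"y":0,"z":0,"yaw":0}]' 20
python3 -m crank '[{"grip":0.04,"x":-0.004,"y":0,"z":0,"yaw":0},{"grip":0.07,"x":-0.006,"y":0,"z":0,"yaw":0},{"grip":0.07,"x":-0.006,"y":0,"z":0,"yaw":0},{"grip":0.07,"x":-0.006,"y":0,"z":0,"yaw":0},{"grip":0.07,"x":-0.006,"y":0,"z":0,"yaw":0}]' 20
python3 -m crank '[{"grip":0.07,"x":0,"y":0,"z":-0.02,"yaw":0},{"grip":0.07,"x":0,"y":0,"z":-0.04,"yaw":0},{"grip":0.05,"x":0,"y":0,"z":-0.06,"yaw":0},{"grip":0.04,"x":0,"y":0,"z":-0.08,"yaw":0},{"grip":0.04,"x":0,"y":0,"z":-0.08,"yaw":0}]' 20
python3 - <<'E'
from h import *
kn=np.array([604.0,31.2]);a=np.radians(21.76);R=np.array([[np.cos(a),-np.sin(a)],[np.sin(a),np.cos(a)]])
t=1.69;p=kn+R@[55-60*np.cos(t),-60*np.sin(t)];print(p,delta([*p,100],21.76))
E
```

```text
time_s: 8.27
ee_pos: [605.4, 32.1, 22.6]
ee_rot: [-179.9, 0.7, 21.8]
force: [-11.4, -7.2, 7.0]
gripper_width: 53.4
gripper_force: 20.0
time_s: 8.68
ee_pos: [606.1, 32.3, 23.5]
ee_rot: [180.0, -0.1, 21.8]
force: [0.4, 0.4, -0.4]
gripper_width: 69.7
gripper_force: 0.0
time_s: 9.1
ee_pos: [608.5, 32.4, 107.6]
ee_rot: [179.8, -0.5, 21.8]
force: [0.5, -0.2, 0.5]
gripper_width: 52.9
gripper_force: 0.0
[683.7932  -1.0945] [0.0574 0.0591 0.0076 0.0012]
```

```bash

python3 -m crank '[{"grip":0,"x":-0.03,"y":0,"z":0,"yaw":0},{"grip":0,"x":-0.06,"y":0,"z":0,"yaw":0},{"grip":0,"x":-0.083,"y":0,"z":0,"yaw":0},{"grip":0,"x":-0.083,"y":0,"z":0.03,"yaw":0},{"grip":0,"x":-0.083,"y":0,"z":0.06,"yaw":0}]' 20
python3 -m crank '[{"grip":0,"x":0,"y":0,"z":0.01,"yaw":0},{"grip":0,"x":0,"y":0,"z":0.018,"yaw":0},{"grip":0,"x":0,"y":0,"z":0.018,"yaw":0},{"grip":0,"x":0,"y":0,"z":0.018,"yaw":0},{"grip":0,"x":0,"y":0,"z":0.018,"yaw":0}]' 20
python3 - <<'E'
from h import *
a=np.radians(21.76);o=np.array([604.0,31.2]);R=np.array([[np.cos(a),-np.sin(a)],[np.sin(a),np.cos(a)]])
s=state();print((np.array(s["ee_pos"][:2])-o)@R)
E
```

```text
time_s: 9.52
ee_pos: [528.6, 0.8, 43.9]
ee_rot: [179.9, -0.3, 21.8]
force: [1.6, -0.3, -0.6]
gripper_width: 19.6
gripper_force: 0.0
time_s: 9.93
ee_pos: [529.5, 1.3, 26.2]
ee_rot: [179.9, -0.1, 21.8]
force: [-1.3, 1.0, 1.0]
gripper_width: 0.1
gripper_force: 0.0
[-80.2567  -0.1897]
```

```bash

python3 -m crank '[{"grip":0,"x":0.002,"y":0,"z":0.002,"yaw":0},{"grip":0,"x":0.005,"y":0,"z":0.002,"yaw":0},{"grip":0,"x":0.008,"y":0,"z":0.002,"yaw":0},{"grip":0,"x":0.011,"y":0,"z":0.002,"yaw":0},{"grip":0,"x":0.013,"y":0,"z":0.002,"yaw":0}]' 20
python3 -m crank '[{"grip":0,"x":0.001,"y":0,"z":0,"yaw":0},{"grip":0,"x":0.002,"y":0,"z":0,"yaw":0},{"grip":0,"x":0.003,"y":0,"z":0,"yaw":0},{"grip":0,"x":0.004,"y":0,"z":0,"yaw":0},{"grip":0,"x":0.004,"y":0,"z":0,"yaw":0}]' 20
python3 - <<'E'
from h import *
a=np.radians(21.76);o=np.array([604.0,31.2]);R=np.array([[np.cos(a),-np.sin(a)],[np.sin(a),np.cos(a)]])
s=state();print((np.array(s["ee_pos"][:2])-o)@R,s["force"])
E
```

```text
time_s: 10.35
ee_pos: [541.1, 6.2, 23.6]
ee_rot: [180.0, -0.1, 21.8]
force: [0.2, -0.2, 0.0]
gripper_width: 0.2
gripper_force: 0.0
time_s: 10.77
ee_pos: [542.2, 6.9, 23.1]
ee_rot: [-180.0, 0.3, 21.8]
force: [-4.4, -3.3, 3.7]
gripper_width: 1.0
gripper_force: 2.7
[-66.4653   0.3226] [-4.3691 -3.2912  3.6607]
```

```bash

python3 -m crank '[{"grip":0,"x":0.001,"y":0,"z":0,"yaw":0},{"grip":0,"x":0.002,"y":0,"z":0,"yaw":0},{"grip":0,"x":0.003,"y":0,"z":0,"yaw":0},{"grip":0,"x":0.004,"y":0,"z":0,"yaw":0},{"grip":0,"x":0.004,"y":0,"z":0,"yaw":0}]' 20
python3 - <<'E'
from h import *
a=np.radians(21.76);o=np.array([604.0,31.2]);R=np.array([[np.cos(a),-np.sin(a)],[np.sin(a),np.cos(a)]])
s=state();print((np.array(s["ee_pos"][:2])-o)@R,s["force"])
E
python3 -m crank '[{"grip":0,"x":-0.02,"y":0,"z":0,"yaw":0},{"grip":0,"x":-0.02,"y":0,"z":-0.02,"yaw":0},{"grip":0.03,"x":-0.02,"y":0,"z":-0.05,"yaw":0},{"grip":0.04,"x":-0.02,"y":0,"z":-0.085,"yaw":0},{"grip":0.04,"x":-0.02,"y":0,"z":-0.085,"yaw":0}]' 20
python3 - <<'E'
from h import *
o=np.array([604.0,31.2]);a=np.radians(21.76);R=np.array([[np.cos(a),-np.sin(a)],[np.sin(a),np.cos(a)]])
t=1.69;p=o+R@[55-60*np.cos(t),-60*np.sin(t)];print(p,delta([*p,105],21.76))
E
```

```text
time_s: 11.18
ee_pos: [542.4, 7.1, 23.0]
ee_rot: [-179.9, 0.7, 21.9]
force: [-11.5, -8.5, 11.6]
gripper_width: 0.4
gripper_force: 7.0
[-66.1943   0.4195] [-11.4729  -8.5377  11.6138]
time_s: 11.6
ee_pos: [533.7, 1.6, 114.3]
ee_rot: [179.7, -0.7, 21.8]
force: [0.7, -0.4, 0.2]
gripper_width: 17.3
gripper_force: 0.0
[683.7932  -1.0945] [0.1384 0.0582 0.0093 0.0007]
```

```bash

python3 -m crank '[{"grip":0.045,"x":0.03,"y":0.012,"z":0,"yaw":0},{"grip":0.045,"x":0.06,"y":0.024,"z":0,"yaw":0},{"grip":0.045,"x":0.09,"y":0.036,"z":0,"yaw":0},{"grip":0.045,"x":0.12,"y":0.05,"z":0,"yaw":0},{"grip":0.045,"x":0.14,"y":0.058,"z":0,"yaw":0}]' 10
python3 -m crank '[{"grip":0.045,"x":0,"y":0,"z":0,"yaw":0},{"grip":0.045,"x":0,"y":0,"z":0,"yaw":0},{"grip":0.045,"x":0,"y":0,"z":0,"yaw":0},{"grip":0.045,"x":0,"y":0,"z":0,"yaw":0},{"grip":0.045,"x":0,"y":0,"z":0,"yaw":0}]' 10
python3 - <<'E'
from h import *
print(delta([683.8,-1.1,56],21.76))
f=grab_frame("top");cv2.imwrite("pics/t4.png",cv2.resize(f[110:215,180:320][:,:,::-1],(800,600),interpolation=cv2.INTER_CUBIC))
E
```

```text
time_s: 12.02
ee_pos: [683.9, -0.3, 107.8]
ee_rot: [179.9, -0.2, 21.8]
force: [-0.4, -0.2, 0.4]
gripper_width: 44.6
gripper_force: 0.0
time_s: 12.43
ee_pos: [679.8, -0.2, 108.5]
ee_rot: [-180.0, 0.0, 21.8]
force: [0.1, 0.7, -0.5]
gripper_width: 44.8
gripper_force: 0.0
[0.0034 0.0024 0.0525 0.001 ]
```

```bash

python3 -m crank '[{"grip":0.045,"x":0.0034,"y":0.0024,"z":0,"yaw":0},{"grip":0.045,"x":0.0034,"y":0.0024,"z":0.015,"yaw":0},{"grip":0.045,"x":0.0034,"y":0.0024,"z":0.03,"yaw":0},{"grip":0.045,"x":0.0034,"y":0.0024,"z":0.045,"yaw":0},{"grip":0.045,"x":0.0034,"y":0.0024,"z":0.0525,"yaw":0}]' 10
python3 -m crank '[{"grip":0.005,"x":0,"y":0,"z":0,"yaw":0},{"grip":0.005,"x":0,"y":0,"z":0,"yaw":0},{"grip":0.005,"x":0,"y":0,"z":0,"yaw":0},{"grip":0.005,"x":0,"y":0,"z":0,"yaw":0},{"grip":0.005,"x":0,"y":0,"z":0,"yaw":0}]' 10
python3 - <<'E'
from h import *
o=np.array([604.0,31.2]);a=np.radians(21.76);R=np.array([[np.cos(a),-np.sin(a)],[np.sin(a),np.cos(a)]])
s=state();k=(np.array(s["ee_pos"][:2])-o)@R;print(k,s["force"])
t0=np.arctan2(-k[1],55-k[0]);print(t0,np.hypot(k[1],55-k[0]))
P=lambda t:np.array([55-60*np.cos(t),60*np.sin(t)])/1000
for i in range(0,3):
    print([np.round(P(max(t0-.12*(5*i+j),-0.03))-P(t0-.12*5*i),4).tolist() for j in range(1,6)])
E
```

```text
time_s: 12.9
ee_pos: [683.8, -1.3, 54.1]
ee_rot: [-180.0, 0.1, 21.8]
force: [-0.8, -0.6, -0.1]
gripper_width: 45.1
gripper_force: 0.0
time_s: 13.32
ee_pos: [685.0, -0.6, 56.9]
ee_rot: [-180.0, -0.1, 21.8]
force: [-1.6, 2.0, 2.2]
gripper_width: 17.4
gripper_force: 10.0
[ 63.4262 -59.5636] [-1.5854  1.9823  2.203 ]
1.711329609846097 60.156642701053016
[[-0.0072, 0.0006], [-0.0144, 0.0003], [-0.0215, -0.0008], [-0.0284, -0.0028], [-0.035, -0.0056]]
[[-0.0062, -0.0036], [-0.012, -0.0079], [-0.0172, -0.0128], [-0.0218, -0.0184], [-0.0257, -0.0244]]
[[-0.0031, -0.0065], [-0.0055, -0.0133], [-0.007, -0.0203], [-0.0076, -0.0275], [-0.0076, -0.0312]]
```

```bash

python3 -m crank '[{"grip":0.005,"x":-0.0072,"y":0.0006,"z":0,"yaw":0},{"grip":0.005,"x":-0.0144,"y":0.0003,"z":0,"yaw":0},{"grip":0.005,"x":-0.0215,"y":-0.0008,"z":0,"yaw":0},{"grip":0.005,"x":-0.0284,"y":-0.0028,"z":0,"yaw":0},{"grip":0.005,"x":-0.035,"y":-0.0056,"z":0,"yaw":0}]' 15
python3 -m crank '[{"grip":0.005,"x":-0.0062,"y":-0.0036,"z":0,"yaw":0},{"grip":0.005,"x":-0.012,"y":-0.0079,"z":0,"yaw":0},{"grip":0.005,"x":-0.0172,"y":-0.0128,"z":0,"yaw":0},{"grip":0.005,"x":-0.0218,"y":-0.0184,"z":0,"yaw":0},{"grip":0.005,"x":-0.0257,"y":-0.0244,"z":0,"yaw":0}]' 15
```

```text
time_s: 13.73
ee_pos: [650.6, -10.7, 56.7]
ee_rot: [179.8, -0.1, 21.8]
force: [3.7, -5.2, 3.8]
gripper_width: 17.3
gripper_force: 15.0
time_s: 14.15
ee_pos: [613.7, -1.8, 56.4]
ee_rot: [179.6, 0.5, 21.9]
force: [-5.3, -15.5, 7.8]
gripper_width: 17.5
gripper_force: 15.0
```

```bash

python3 -m crank '[{"grip":0.005,"x":-0.0031,"y":-0.0065,"z":0,"yaw":0},{"grip":0.005,"x":-0.0055,"y":-0.0133,"z":0,"yaw":0},{"grip":0.005,"x":-0.007,"y":-0.0203,"z":0,"yaw":0},{"grip":0.005,"x":-0.0076,"y":-0.0275,"z":0,"yaw":0},{"grip":0.005,"x":-0.0076,"y":-0.0312,"z":0,"yaw":0}]' 15
python3 -m crank '[{"grip":0.005,"x":0,"y":-0.001,"z":0,"yaw":0},{"grip":0.005,"x":0,"y":-0.002,"z":0,"yaw":0},{"grip":0.005,"x":0,"y":-0.002,"z":0,"yaw":0},{"grip":0.005,"x":0,"y":-0.002,"z":0,"yaw":0},{"grip":0.005,"x":0,"y":-0.002,"z":0,"yaw":0}]' 15
python3 - <<'E'
from h import *
o=np.array([604.0,31.2]);a=np.radians(21.76);R=np.array([[np.cos(a),-np.sin(a)],[np.sin(a),np.cos(a)]])
s=state();print((np.array(s["ee_pos"][:2])-o)@R,np.array(s["force"])[:2]@R)
E
```

```text
time_s: 14.57
ee_pos: [595.0, 27.9, 55.7]
ee_rot: [179.9, 0.4, 21.9]
force: [-0.5, -16.8, 4.7]
gripper_width: 17.3
gripper_force: 15.0
time_s: 14.98
ee_pos: [595.0, 27.8, 55.6]
ee_rot: [179.7, 0.4, 21.9]
force: [-1.5, -11.8, 5.3]
gripper_width: 17.6
gripper_force: 15.0
[-9.6117  0.1221] [ -5.7688 -10.4226]
```

```bash

python3 -m crank '[{"grip":0.005,"x":0.002,"y":-0.002,"z":0,"yaw":0},{"grip":0.005,"x":0.004,"y":-0.004,"z":0,"yaw":0},{"grip":0.005,"x":0.004,"y":-0.005,"z":0,"yaw":0},{"grip":0.005,"x":0.004,"y":-0.005,"z":0,"yaw":0},{"grip":0.005,"x":0.004,"y":-0.005,"z":0,"yaw":0}]' 15
python3 - <<'E'
from h import *
o=np.array([604.0,31.2]);a=np.radians(21.76);R=np.array([[np.cos(a),-np.sin(a)],[np.sin(a),np.cos(a)]])
s=state();print((np.array(s["ee_pos"][:2])-o)@R,np.array(s["force"])[:2]@R)
E
```

```text
time_s: 15.4
ee_pos: [595.0, 28.3, 55.5]
ee_rot: [179.3, 0.9, 22.1]
force: [-4.9, -29.1, 8.3]
gripper_width: 17.5
gripper_force: 15.0
[-9.457   0.6203] [-15.3571 -25.1611]
```

```bash

python3 -m crank '[{"grip":0.005,"x":0,"y":0.005,"z":0,"yaw":0},{"grip":0.045,"x":0,"y":0.006,"z":0,"yaw":0},{"grip":0.045,"x":0,"y":0.006,"z":0,"yaw":0},{"grip":0.045,"x":0,"y":0.006,"z":0,"yaw":0},{"grip":0.045,"x":0,"y":0.006,"z":0,"yaw":0}]' 15
python3 -m crank '[{"grip":0.045,"x":0,"y":0,"z":-0.02,"yaw":0},{"grip":0.045,"x":0,"y":0,"z":-0.05,"yaw":0},{"grip":0.045,"x":0,"y":0,"z":-0.08,"yaw":0},{"grip":0.045,"x":0,"y":-0.03,"z":-0.09,"yaw":-0.12},{"grip":0.045,"x":0,"y":-0.06,"z":-0.09,"yaw":-0.24}]' 15
python3 -m crank '[{"grip":0.06,"x":0,"y":-0.035,"z":0,"yaw":-0.12},{"grip":0.06,"x":0,"y":-0.07,"z":0,"yaw":-0.24},{"grip":0.06,"x":0,"y":-0.105,"z":0,"yaw":-0.36},{"grip":0.06,"x":0,"y":-0.14,"z":0,"yaw":-0.48},{"grip":0.06,"x":0,"y":-0.175,"z":0,"yaw":-0.6}]' 15
python3 - <<'E'
from h import *
f=grab_frame("top");np.save("top5.npy",f);cv2.imwrite("pics/t5.png",cv2.resize(f[100:225,120:320][:,:,::-1],(800,500),interpolation=cv2.INTER_CUBIC))
print(delta([577,358,60],179),state()["qpos"])
E
```

```text
time_s: 15.82
ee_pos: [601.2, 32.9, 55.3]
ee_rot: [-180.0, 0.1, 21.8]
force: [-0.1, 0.4, -0.7]
gripper_width: 41.3
gripper_force: 0.0
time_s: 16.23
ee_pos: [581.7, 88.8, 149.1]
ee_rot: [179.8, -0.4, 35.8]
force: [1.1, 0.4, 0.2]
gripper_width: 44.8
gripper_force: 0.0
time_s: 16.65
ee_pos: [476.2, 232.2, 145.5]
ee_rot: [-180.0, 0.0, 70.3]
force: [1.1, -0.2, 0.3]
gripper_width: 60.0
gripper_force: 0.0
[ 0.1494  0.0587  0.0854 -1.8897] [ 25.1835  18.1148 102.7678   0.2971  59.2864  44.3025]
```

View pics/t5.png

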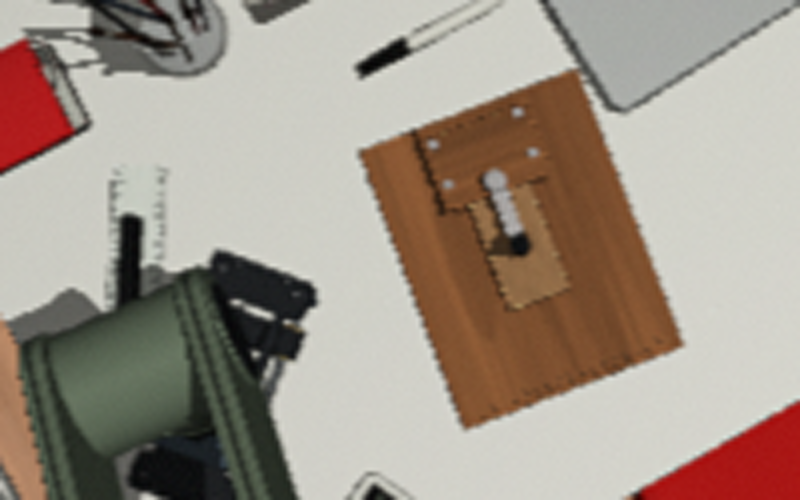

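The crop shows the board in the slot with its free end running from (515,311) to (570,288), and the arm pointing straight along the board with its knob at (518,243). The ruler rib starts at (130,215). I'll refit the jig from this clear view, then check the board's end and the clamp.

```bash
python3 - <<'E'
from h import *
f=np.load("top5.npy")
r=refine("top",f,np.array([600.,30.]),22,255,200,6);print("jig",r)
t=np.radians(r[1]);R=np.array([[np.cos(t),-np.sin(t)],[np.sin(t),np.cos(t)]]);o=r[0]+R@[2.5,0];print("origin",o)
J=lambda x,y,z:(unproj("top",[[120+x/4,100+y/4]],z)[0]-o)@R
print("end",J(515,311,16),J(570,288,16),"pivot",J(494,180,30),"knob",J(518,243,60))
F=f.astype(float)
for ln in ("end","L","R"):
    out=[]
    for s in np.arange(-22,23,4):
        q=np.arange(-9,9.1,.5)
        P=np.c_[-50+q,np.full(len(q),s)] if ln=="end" else np.c_[np.full(len(q),-25+s),(27 if ln=="L" else -27)+q]
        px=proj("top",np.c_[P@R.T+o,np.full(len(q),16)])
        v=map_coordinates(F[...,1],[px[:,1],px[:,0]],order=1);g=np.abs(np.gradient(v));g[g<.4*g.max()]=0
        out.append((s,(q*g).sum()/g.sum()))
    p=np.polyfit(*np.array(out).T,1);print(ln,p,np.median([b for _,b in out]))
E
```

```text
jig (array([601.7229,  30.2974]), np.float64(21.763576027450096), array([-1.2071, -1.5104]), np.float64(0.3223391347562655), 160)
origin [604.0448  31.2244]
end [-53.2211  22.5676] [-51.6983 -27.4913] pivot [54.2999 -0.2366] knob [-5.8268  0.2647]
end [-0.0159  0.8322] 0.8329343105984732
L [0.0152 0.1052] 0.1269405112744936
R [0.0076 0.2877] 0.31006677737905874
```

```bash

python3 -m crank '[{"grip":0.07,"x":0.02,"y":0.01,"z":0,"yaw":-0.12},{"grip":0.07,"x":0.04,"y":0.02,"z":0,"yaw":-0.24},{"grip":0.07,"x":0.06,"y":0.03,"z":0,"yaw":-0.36},{"grip":0.07,"x":0.08,"y":0.035,"z":0,"yaw":-0.48},{"grip":0.07,"x":0.1,"y":0.04,"z":0,"yaw":-0.6}]' 15
python3 -m crank '[{"grip":0.07,"x":0,"y":0,"z":0,"yaw":-0.12},{"grip":0.07,"x":0,"y":0,"z":0,"yaw":-0.24},{"grip":0.07,"x":0,"y":0,"z":0,"yaw":-0.36},{"grip":0.07,"x":0,"y":0,"z":0,"yaw":-0.48},{"grip":0.07,"x":0,"y":0,"z":0,"yaw":-0.6}]' 15
python3 -m crank '[{"grip":0.07,"x":0,"y":0,"z":0,"yaw":-0.12},{"grip":0.07,"x":0,"y":0,"z":0,"yaw":-0.24},{"grip":0.07,"x":0,"y":0,"z":0,"yaw":-0.36},{"grip":0.07,"x":0,"y":0,"z":0,"yaw":-0.48},{"grip":0.07,"x":0,"y":0,"z":0,"yaw":-0.6}]' 15
python3 - <<'E'
from h import *
f=np.load("top.npy");V=f.mean(2)
r=refine("top",f,np.array([577.,357.]),-1,90,14,32,ch=V,rng=6);print("4edge",r)
r=refine("top",f,np.array([577.,357.]),-1,90,14,32,ch=V,rng=6,edges=("+x","-x","+y"));print(r)
c=camera_model("top");print("cam",-np.array(c["R"]).T@c["t"])
print(delta([577,358,60],179))
E
```

```text
time_s: 17.12
ee_pos: [549.9, 311.9, 145.4]
ee_rot: [-180.0, 0.0, 104.7]
force: [-0.6, -0.2, -0.3]
gripper_width: 70.1
gripper_force: 0.0
time_s: 17.53
ee_pos: [549.2, 311.2, 145.2]
ee_rot: [-179.9, -0.0, 139.1]
force: [0.0, -0.0, -0.5]
gripper_width: 69.7
gripper_force: 0.0
time_s: 17.95
ee_pos: [549.2, 311.1, 145.3]
ee_rot: [-180.0, -0.0, 173.4]
force: [0.5, 1.0, -0.1]
gripper_width: 69.9
gripper_force: 0.0
4edge (array([577.9783, 355.5199]), np.float64(-1.2904498692008701), array([0.0461, 2.4569]), np.float64(0.5229513739972002), 160)
(array([578.518 , 378.7921]), np.float64(-1.4064287849647545), array([0., 0.]), np.float64(nan), 0)
cam [ 437.865   -17.1603 1447.0025]
[-0.0222  0.0497  0.0853 -0.0969]
  return _methods._mean(a, axis=axis, dtype=dtype,
  ret = ret.dtype.type(ret / rcount)
```

```bash

python3 -m crank '[{"grip":0.06,"x":-0.01,"y":0.02,"z":0,"yaw":-0.05},{"grip":0.06,"x":-0.02,"y":0.04,"z":0.02,"yaw":-0.09},{"grip":0.06,"x":-0.0235,"y":0.0497,"z":0.045,"yaw":-0.092},{"grip":0.06,"x":-0.0235,"y":0.0497,"z":0.07,"yaw":-0.092},{"grip":0.06,"x":-0.0235,"y":0.0497,"z":0.085,"yaw":-0.092}]' 15
python3 -m crank '[{"grip":0.06,"x":0,"y":0,"z":0,"yaw":0},{"grip":0.06,"x":0,"y":0,"z":0,"yaw":0},{"grip":0.06,"x":0,"y":0,"z":0,"yaw":0},{"grip":0.06,"x":0,"y":0,"z":0,"yaw":0},{"grip":0.06,"x":0,"y":0,"z":0,"yaw":0}]' 15
python3 - <<'E'
from h import *
print(delta([578.5,358,24],178.7))
E
```

```text
time_s: 18.37
ee_pos: [577.6, 357.6, 57.3]
ee_rot: [-179.9, -0.2, 178.4]
force: [-0.9, -0.2, -0.5]
gripper_width: 59.8
gripper_force: 0.0
time_s: 18.78
ee_pos: [579.8, 357.8, 62.5]
ee_rot: [179.9, 0.1, 178.3]
force: [-0.1, 0.4, 0.1]
gripper_width: 60.4
gripper_force: 0.0
[ 0.0013  0.0002  0.0385 -0.0062]
```

```bash

python3 -m crank '[{"grip":0.06,"x":0.001,"y":0,"z":0.01,"yaw":-0.006},{"grip":0.06,"x":0.001,"y":0,"z":0.02,"yaw":-0.006},{"grip":0.06,"x":0.001,"y":0,"z":0.03,"yaw":-0.006},{"grip":0.06,"x":0.001,"y":0,"z":0.038,"yaw":-0.006},{"grip":0.06,"x":0.001,"y":0,"z":0.038,"yaw":-0.006}]' 15
python3 -m crank '[{"grip":0,"x":0,"y":0,"z":0,"yaw":0},{"grip":0,"x":0,"y":0,"z":0,"yaw":0},{"grip":0,"x":0,"y":0,"z":0,"yaw":0},{"grip":0,"x":0,"y":0,"z":0,"yaw":0},{"grip":0,"x":0,"y":0,"z":0,"yaw":0}]' 30
python3 -m crank '[{"grip":0,"x":0,"y":0,"z":0,"yaw":0},{"grip":0,"x":0,"y":0,"z":0,"yaw":0},{"grip":0,"x":0,"y":0,"z":-0.01,"yaw":0},{"grip":0,"x":0,"y":0,"z":-0.03,"yaw":0},{"grip":0,"x":0,"y":0,"z":-0.05,"yaw":0}]' 30
python3 - <<'E'
from h import *
o=np.array([604.0,31.2]);a=np.radians(21.76);R=np.array([[np.cos(a),-np.sin(a)],[np.sin(a),np.cos(a)]])
p=o+R@[-90,0];print(p,delta([*p,75],111.76),state()["qpos"])
E
```

```text
time_s: 19.2
ee_pos: [576.5, 356.5, 19.8]
ee_rot: [-179.8, -0.2, 178.7]
force: [-0.1, -0.4, 0.3]
gripper_width: 59.9
gripper_force: 0.0
time_s: 19.62
ee_pos: [578.3, 357.6, 23.2]
ee_rot: [180.0, 0.0, 178.7]
force: [0.9, 0.2, -0.3]
gripper_width: 29.7
gripper_force: 0.0
time_s: 20.03
ee_pos: [577.3, 357.0, 72.8]
ee_rot: [-179.9, -0.1, 178.7]
force: [0.2, 0.7, -0.4]
gripper_width: 14.0
gripper_force: 30.0
[520.413   -2.1648] [ 0.0487 -0.3604 -0.0022  1.1682] [ 30.7628  34.3347  86.3581  -0.0062  59.4524 -57.9274]
```

```bash

python3 -m crank '[{"grip":0,"x":0,"y":0,"z":-0.03,"yaw":0.0},{"grip":0,"x":0,"y":-0.03,"z":-0.05,"yaw":0.1},{"grip":0,"x":0.01,"y":-0.06,"z":-0.05,"yaw":0.22},{"grip":0,"x":0.02,"y":-0.095,"z":-0.05,"yaw":0.34},{"grip":0,"x":0.02,"y":-0.13,"z":-0.05,"yaw":0.46}]' 30
python3 - <<'E'
from h import *
f=grab_frame("scene");cv2.imwrite("pics/s6.png",cv2.resize(f[60:210,180:380][:,:,::-1],(800,600),interpolation=cv2.INTER_CUBIC))
o=np.array([604.0,31.2]);a=np.radians(21.76);R=np.array([[np.cos(a),-np.sin(a)],[np.sin(a),np.cos(a)]])
p=o+R@[-90,0];print(p,delta([*p,75],111.76))
E
```

```text
time_s: 20.45
ee_pos: [553.0, 226.9, 123.7]
ee_rot: [-180.0, -0.0, 152.1]
force: [0.1, -0.5, -1.0]
gripper_width: 13.7
gripper_force: 30.0
[520.413   -2.1648] [-0.0768 -0.2112  0.0485  0.6972]
```

View pics/s6.png

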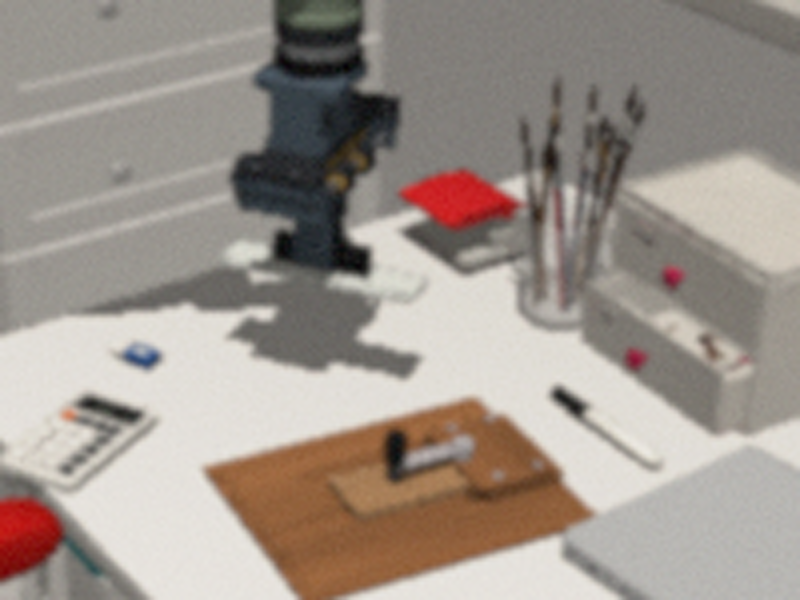

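The scene view shows the ruler held level, with its ends near (245,253) and (400,283). The clamp lies straight over the board, whose free end is near (345,495).

```bash

python3 -m crank '[{"grip":0,"x":-0.016,"y":-0.04,"z":0,"yaw":0.12},{"grip":0,"x":-0.032,"y":-0.08,"z":0,"yaw":0.24},{"grip":0,"x":-0.046,"y":-0.12,"z":0,"yaw":0.36},{"grip":0,"x":-0.06,"y":-0.16,"z":0,"yaw":0.48},{"grip":0,"x":-0.076,"y":-0.195,"z":0,"yaw":0.6}]' 30
python3 -m crank '[{"grip":0,"x":0,"y":-0.01,"z":0,"yaw":0.09},{"grip":0,"x":0,"y":-0.01,"z":0,"yaw":0.09},{"grip":0,"x":0,"y":-0.01,"z":0,"yaw":0.09},{"grip":0,"x":0,"y":-0.01,"z":0,"yaw":0.09},{"grip":0,"x":0,"y":-0.01,"z":0,"yaw":0.09}]' 30
python3 - <<'E'
from h import *
print(delta([520.4,-2.2,60],111.76))
E
```

```text
time_s: 20.92
ee_pos: [530.9, 19.4, 123.4]
ee_rot: [-180.0, 0.0, 117.7]
force: [1.3, -0.3, -1.5]
gripper_width: 13.7
gripper_force: 30.0
time_s: 21.33
ee_pos: [523.7, 17.5, 123.0]
ee_rot: [180.0, 0.0, 113.0]
force: [0.6, -0.0, -0.8]
gripper_width: 13.8
gripper_force: 30.0
[-0.0169 -0.0108  0.063   0.0215]
```

```bash

python3 -m crank '[{"grip":0,"x":-0.01,"y":-0.008,"z":0.02,"yaw":0.0215},{"grip":0,"x":-0.0169,"y":-0.0108,"z":0.04,"yaw":0.0215},{"grip":0,"x":-0.0169,"y":-0.0108,"z":0.06,"yaw":0.0215},{"grip":0,"x":-0.0169,"y":-0.0108,"z":0.075,"yaw":0.0215},{"grip":0,"x":-0.0169,"y":-0.0108,"z":0.077,"yaw":0.0215}]' 30
python3 -m crank '[{"grip":0,"x":0,"y":0,"z":0,"yaw":0},{"grip":0,"x":0,"y":0,"z":0.002,"yaw":0},{"grip":0,"x":0,"y":0,"z":0.004,"yaw":0},{"grip":0,"x":0,"y":0,"z":0.006,"yaw":0},{"grip":0,"x":0,"y":0,"z":0.006,"yaw":0}]' 30
python3 -m crank '[{"grip":0,"x":0,"y":0,"z":0.002,"yaw":0},{"grip":0,"x":0,"y":0,"z":0.004,"yaw":0},{"grip":0,"x":0,"y":0,"z":0.006,"yaw":0},{"grip":0,"x":0,"y":0,"z":0.007,"yaw":0},{"grip":0,"x":0,"y":0,"z":0.007,"yaw":0}]' 30
python3 - <<'E'
from h import *
o=np.array([604.0,31.2]);a=np.radians(21.76);R=np.array([[np.cos(a),-np.sin(a)],[np.sin(a),np.cos(a)]])
s=state();print((np.array(s["ee_pos"][:2])-o)@R,s["ee_rot"])
E
```

```text
time_s: 21.75
ee_pos: [518.2, -2.3, 43.2]
ee_rot: [-179.7, -0.1, 111.7]
force: [-0.9, 0.7, -1.7]
gripper_width: 14.0
gripper_force: 30.0
time_s: 22.17
ee_pos: [519.9, -3.4, 40.1]
ee_rot: [180.0, 0.0, 111.6]
force: [-0.0, -0.7, -0.8]
gripper_width: 13.5
gripper_force: 30.0
time_s: 22.58
ee_pos: [519.5, -3.5, 32.4]
ee_rot: [-180.0, -0.0, 111.6]
force: [0.2, 0.5, -1.1]
gripper_width: 13.8
gripper_force: 30.0
[-91.3731  -0.9069] [-179.9684   -0.0112  111.568 ]
```

```bash

python3 -m crank '[{"grip":0,"x":0,"y":0,"z":0.001,"yaw":0},{"grip":0,"x":0,"y":0,"z":0.002,"yaw":0},{"grip":0,"x":0,"y":0,"z":0.003,"yaw":0},{"grip":0,"x":0,"y":0,"z":0.003,"yaw":0},{"grip":0,"x":0,"y":0,"z":0.003,"yaw":0}]' 30
python3 -m crank '[{"grip":0,"x":0,"y":0,"z":0.001,"yaw":0},{"grip":0,"x":0,"y":0,"z":0.001,"yaw":0},{"grip":0,"x":0,"y":0,"z":0.001,"yaw":0},{"grip":0,"x":0,"y":0,"z":0.001,"yaw":0},{"grip":0,"x":0,"y":0,"z":0.001,"yaw":0}]' 30
```

```text
time_s: 23.0
ee_pos: [519.8, -3.5, 30.1]
ee_rot: [180.0, 0.0, 111.6]
force: [0.2, -0.6, 1.7]
gripper_width: 14.1
gripper_force: 30.0
time_s: 23.42
ee_pos: [519.8, -3.5, 30.1]
ee_rot: [180.0, 0.0, 111.6]
force: [-3.1, 0.6, 11.1]
gripper_width: 13.5
gripper_force: 30.0
```

```bash

python3 -m crank '[{"grip":0,"x":0,"y":0,"z":-0.0012,"yaw":-0.003},{"grip":0,"x":0,"y":0.004,"z":-0.0012,"yaw":-0.003},{"grip":0,"x":0,"y":0.008,"z":-0.0012,"yaw":-0.003},{"grip":0,"x":0,"y":0.012,"z":-0.0012,"yaw":-0.003},{"grip":0,"x":0,"y":0.016,"z":-0.0012,"yaw":-0.003}]' 20
python3 -m crank '[{"grip":0,"x":0,"y":0.001,"z":0,"yaw":0},{"grip":0,"x":0,"y":0.002,"z":0,"yaw":0},{"grip":0,"x":0,"y":0.003,"z":0,"yaw":0},{"grip":0,"x":0,"y":0.004,"z":0,"yaw":0},{"grip":0,"x":0,"y":0.004,"z":0,"yaw":0}]' 20
python3 - <<'E'
from h import *
o=np.array([604.0,31.2]);a=np.radians(21.76);R=np.array([[np.cos(a),-np.sin(a)],[np.sin(a),np.cos(a)]])
s=state();print((np.array(s["ee_pos"][:2])-o)@R,np.array(s["force"])[:2]@R,s["ee_rot"],s["torque"])
E
```

```text
time_s: 23.83
ee_pos: [533.6, 2.2, 30.1]
ee_rot: [-179.8, -0.0, 111.8]
force: [-4.5, -1.9, 7.3]
gripper_width: 14.0
gripper_force: 20.0
time_s: 24.25
ee_pos: [537.6, 3.7, 30.1]
ee_rot: [-179.9, -0.0, 111.8]
force: [-3.5, -2.3, 6.2]
gripper_width: 13.9
gripper_force: 20.0
[-71.8962  -0.9243] [-4.0787 -0.8658] [-179.8793   -0.016   111.7614] [-0.0975  0.6018  0.0101]
```

```bash

python3 -m crank '[{"grip":0,"x":0,"y":0.001,"z":-0.0003,"yaw":0},{"grip":0,"x":0,"y":0.002,"z":-0.0003,"yaw":0},{"grip":0,"x":0,"y":0.003,"z":-0.0003,"yaw":0},{"grip":0,"x":0,"y":0.003,"z":-0.0003,"yaw":0},{"grip":0,"x":0,"y":0.003,"z":-0.0003,"yaw":0}]' 20
python3 - <<'E'
from h import *
o=np.array([604.0,31.2]);a=np.radians(21.76);R=np.array([[np.cos(a),-np.sin(a)],[np.sin(a),np.cos(a)]])
s=state();print((np.array(s["ee_pos"][:2])-o)@R,np.array(s["force"])[:2]@R,s["ee_rot"],s["torque"])
E
```

```text
time_s: 24.67
ee_pos: [538.5, 4.1, 30.2]
ee_rot: [-179.7, -0.0, 111.8]
force: [-7.7, -5.0, 8.3]
gripper_width: 13.9
gripper_force: 20.0
[-70.8486  -0.9113] [-8.9728 -1.7993] [-179.6518   -0.0402  111.7723] [-0.7164  1.227  -0.0931]
```

```bash

python3 -m crank '[{"grip":0,"x":0,"y":0.001,"z":0,"yaw":0},{"grip":0,"x":0,"y":0.002,"z":0,"yaw":0},{"grip":0,"x":0,"y":0.003,"z":0,"yaw":0},{"grip":0,"x":0,"y":0.003,"z":0,"yaw":0},{"grip":0,"x":0,"y":0.003,"z":0,"yaw":0}]' 20
python3 - <<'E'
from h import *
o=np.array([604.0,31.2]);a=np.radians(21.76);R=np.array([[np.cos(a),-np.sin(a)],[np.sin(a),np.cos(a)]])
s=state();print((np.array(s["ee_pos"][:2])-o)@R,np.array(s["force"])[:2]@R,s["ee_rot"],s["torque"])
E
python3 -m crank '[{"grip":0,"x":0,"y":-0.001,"z":0,"yaw":0},{"grip":0,"x":0,"y":-0.002,"z":0,"yaw":0},{"grip":0,"x":0,"y":-0.003,"z":0,"yaw":0},{"grip":0,"x":0,"y":-0.003,"z":0,"yaw":0},{"grip":0,"x":0,"y":-0.003,"z":0,"yaw":0}]' 20
python3 - <<'E'
from h import *
o=np.array([604.0,31.2]);a=np.radians(21.76);R=np.array([[np.cos(a),-np.sin(a)],[np.sin(a),np.cos(a)]])
s=state();print((np.array(s["ee_pos"][:2])-o)@R,np.array(s["force"])[:2]@R,s["ee_rot"])
E
```

```text
time_s: 25.08
ee_pos: [538.7, 4.2, 30.3]
ee_rot: [-179.3, -0.1, 111.8]
force: [-13.8, -10.0, 15.2]
gripper_width: 13.9
gripper_force: 20.0
[-70.692   -0.8827] [-16.5146  -4.1467] [-179.3142   -0.0687  111.8122] [-1.4621  2.2412 -0.1751]
time_s: 25.5
ee_pos: [538.5, 4.1, 30.2]
ee_rot: [-179.7, -0.0, 111.8]
force: [-7.9, -3.9, 9.2]
gripper_width: 13.9
gripper_force: 20.0
[-70.8867  -0.8821] [-8.7876 -0.6602] [-179.6579   -0.0419  111.7691]
```

```bash

python3 -m crank '[{"grip":0,"x":0,"y":-0.001,"z":0,"yaw":0},{"grip":0,"x":0,"y":-0.0015,"z":0,"yaw":0},{"grip":0,"x":0,"y":-0.0015,"z":0,"yaw":0},{"grip":0,"x":0,"y":-0.0015,"z":0,"yaw":0},{"grip":0,"x":0,"y":-0.0015,"z":0,"yaw":0}]' 8
python3 -m crank '[{"grip":0.04,"x":0,"y":0,"z":0,"yaw":0},{"grip":0.04,"x":0,"y":0,"z":0,"yaw":0},{"grip":0.04,"x":0,"y":0,"z":0,"yaw":0},{"grip":0.04,"x":0,"y":0,"z":0,"yaw":0},{"grip":0.04,"x":0,"y":0,"z":0,"yaw":0}]' 8
python3 -m crank '[{"grip":0.04,"x":0,"y":0,"z":-0.02,"yaw":0},{"grip":0.04,"x":0,"y":0,"z":-0.05,"yaw":0},{"grip":0.04,"x":0,"y":0,"z":-0.08,"yaw":0},{"grip":0.04,"x":0,"y":0,"z":-0.11,"yaw":0},{"grip":0.04,"x":0,"y":0,"z":-0.13,"yaw":0}]' 8
python3 -m crank '[{"grip":0.04,"x":0.04,"y":0,"z":0,"yaw":0},{"grip":0.04,"x":0.08,"y":0,"z":0,"yaw":0},{"grip":0.04,"x":0.12,"y":0,"z":0,"yaw":0},{"grip":0.04,"x":0.16,"y":0,"z":0,"yaw":0},{"grip":0.04,"x":0.2,"y":0,"z":0,"yaw":0}]' 8
python3 -m crank '[{"grip":0.04,"x":0.03,"y":0,"z":0,"yaw":0},{"grip":0.04,"x":0.06,"y":0,"z":0,"yaw":0},{"grip":0.04,"x":0.09,"y":0,"z":0,"yaw":0},{"grip":0.04,"x":0.09,"y":0,"z":0,"yaw":0},{"grip":0.04,"x":0.09,"y":0,"z":0,"yaw":0}]' 8
python3 - <<'E'
from h import *
f=grab_frame("top");np.save("top7.npy",f);cv2.imwrite("pics/t7.png",cv2.resize(f[115:215,190:320][:,:,::-1],(780,600),interpolation=cv2.INTER_CUBIC))
E
```

```text
time_s: 25.92
ee_pos: [538.4, 4.1, 30.1]
ee_rot: [-179.8, -0.0, 111.8]
force: [-4.8, -2.9, 5.9]
gripper_width: 14.1
gripper_force: 8.0
time_s: 26.33
ee_pos: [539.4, 4.4, 30.3]
ee_rot: [-180.0, -0.0, 111.7]
force: [-1.2, -0.5, 3.0]
gripper_width: 39.8
gripper_force: 1.1
time_s: 26.75
ee_pos: [541.4, 4.7, 163.1]
ee_rot: [179.7, 0.1, 111.7]
force: [0.7, -0.3, 0.9]
gripper_width: 40.3
gripper_force: 0.0
time_s: 27.17
ee_pos: [465.2, 192.1, 160.4]
ee_rot: [179.9, -0.0, 111.7]
force: [1.1, 0.1, -0.1]
gripper_width: 39.9
gripper_force: 0.0
time_s: 27.58
ee_pos: [432.0, 275.3, 160.1]
ee_rot: [179.9, -0.0, 111.9]
force: [1.1, -0.2, -0.8]
gripper_width: 39.9
gripper_force: 0.0
```

View pics/t7.png

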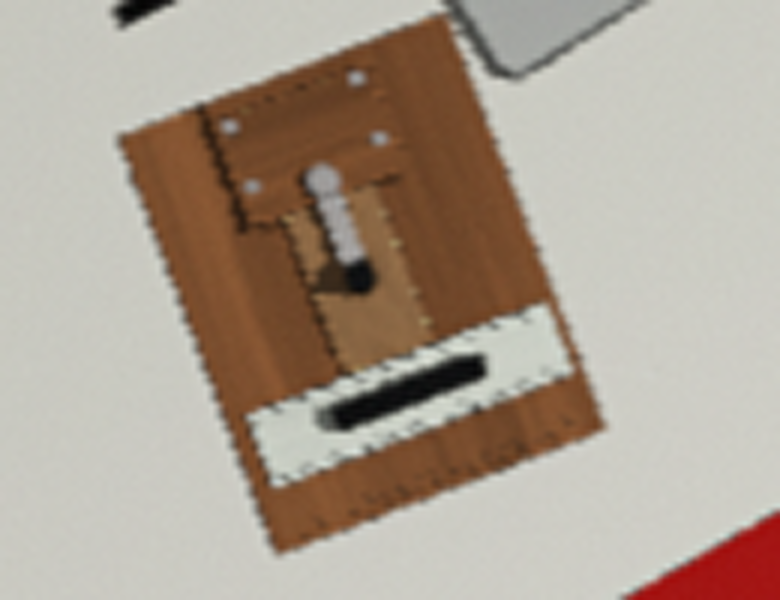

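The ruler lies flat on the jig against the board's free end (around (340,372) to (430,340)), and the clamp points straight along the board. One numeric check, then I'll hand in.

```bash
python3 - <<'E'
from h import *
f=np.load("top7.npy");o=np.array([604.04,31.22]);a=21.76;t=np.radians(a);R=np.array([[np.cos(t),-np.sin(t)],[np.sin(t),np.cos(t)]])
c=o+R@[-72,0];r=refine("top",f,c,a,44,180,12,rng=7);print(r[1]-a,(r[0]-o)@R,r[2:])
J=lambda x,y,z:(unproj("top",[[190+x/6,115+y/6]],z)[0]-o)@R
print("pivot",J(322,181,30),"knob",J(358,276,60))
E
```

```text
0.026995024338159368 [-71.866   -3.9824] (array([0.9768, 2.1952]), np.float64(0.3772238529196668), 160)
pivot [53.5829 -0.551 ] knob [-6.7811  0.0514]
```

Ruler angle error is 0.03° with its centre at x = -71.9 mm (ideal -72), and the clamp reads about 0 rad.

```bash
python3 -c "
from workcell import *
print(job_done())"
```

```text
the job is handed in; nothing more can be done
None
```

I handed the job in at about 28 s, with no verdict shown: the board is home against the stop, the hold-down arm points straight out over it, and the ruler lies flat and flush across its free end; the glue stick and calculator were not touched.

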